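# Seat the intake filter and set the airbrush compressor's outlet valve

### The job

Get the bench compressor ready for the airbrush: push its open intake-filter drawer fully home until its catch seats, then turn the red handwheel on top clockwise until the valve is closed on its stop, and back it off exactly two full turns. Finish while holding the wheel's black crank grip between the fingers at that setting, so that it cannot creep while a colleague nips up the gland nut; do not let go, and leave the loose things round about alone.

Things in the scene. Friction and masses are not known exactly. Their poses are not given: they have to be found in the camera images.
- air_unit: Small blue compressor, bolted to the table: case 120 mm deep (x) by 160 mm wide (y), top at 92 mm. Origin under the centre of the case, on the table; its x axis points from the drawer front to the back, z up. The gauge on its lid (left front corner) reaches 133 mm high, the pipe fitting (right) 119 mm.
- filter_drawer (a joint): How far the filter drawer stands open, in m: 0 is fully home, it grows as the drawer comes out along the case's -x. It slides with about 1 N; a spring ball catch gives about 7 N of resistance from 11 to 4 mm before home, then draws it home and holds it.
- drawer_pull (a point): Middle of the outer (robot-side) face of the drawer's steel pull bar, 52 mm above the table; moves with the drawer. The bar is 10 mm thick, 72 mm long along the case's y, and its outer face stands 25 mm in front of the black drawer panel and, when home, 93 mm from the case's origin along -x. Its axes are those of the case. Pushing on this face closes the drawer.
- valve_wheel (a joint): Angle of the red handwheel in rad: 0 is closed on the stop; it grows counter-clockwise seen from above (opening), 6.283 a turn, opening range 5.5 turns. It starts somewhere between 0.4 and 1.1 turns open. It turns stiffly with about 0.12 N m (3 N at the grip) and stays where it is left.
- wheel_centre (a point): Point on the upright axis of the handwheel, level with the top of its rim and hub, 154 mm above the table. The small nut on the hub reaches 162 mm. The wheel is 111 mm over its rim. Its axes are those of the case. When the valve is closed the crank grip lies on the case's +x side (the back) of this point.
- crank_grip: Upright black revolving grip on the handwheel's rim: 50 mm tall, 20 to 23 mm thick, its axis 44 mm from the wheel's axis. Origin on its own axis half-way up, 181 mm above the table (its foot is at 156 mm, its top at 206 mm). It spins freely on its pin, so a hand that holds it and goes round in a circle need not turn.
- wash_jug: white bottle of cleaner, 76 mm across, 200 mm tall; origin at its underside; leave alone
- primer_can: black, white and red spray can, 54 mm across, 187 mm tall; origin at its underside; leave alone
- drip_bottle: white squeeze bottle with a red straw, 56 mm across, 186 mm tall; origin at its underside; leave alone
- red_tape: roll of red masking tape lying flat, 55 mm across, 38 mm high; origin at its underside; leave alone
- blue_bin: small open blue plastic bin, 135x113x68 mm; origin at its underside; leave alone

How it is judged:
On the way, in this order (a step that is already met when the one before it is completed fails the run):
1. the filter drawer is fully home, seated by its catch (value of joint filter_drawer below 0.0025 m), for 0.2 s.
2. the handwheel has been turned clockwise to its closed stop, with the drawer home (value of joint valve_wheel below 0.08 rad and value of joint filter_drawer below 0.0025 m), for 0.2 s.
At the end, for the whole second after the job is handed in: The drawer is home (within 2.5 mm), the handwheel stands still two turns open from its stop (within 15 degrees), and the fingers still hold the crank grip (contact of more than 4 N, the grasp point within 40 mm of the grip's middle) (value of joint valve_wheel between 12.306 and 12.826 rad and velocity of joint valve_wheel between -0.1 and 0.1 rad/s and value of joint filter_drawer below 0.0025 m and contact force between the fingers and crank_grip above 4 N and distance between the grasp point and crank_grip below 0.04 m); the arm keeps its last pose, push and grip.
It fails at once if a bystander on the table was moved by more than 20 mm (distance of any of wash_jug, primer_can, drip_bottle, blue_bin, red_tape from where it was at the start of the episode above 0.02 m).
It also fails if it takes over 72 s, if anything falls off the work surface, if the arm or the gripper's body presses on something with over 40 N, if the wrist force passes 120 N, or if a joint passes its speed limit or range.

### The arm

A 7-joint arm with a two-finger parallel gripper is mounted at the origin on the work surface; the furniture and walls round the work are solid. World frame = base frame: x ahead of the robot, y to its left, z up, the work surface at z = 0. Lengths are in m, angles in rad, forces in N, time in s.
With the tool pointing down it reaches from about 0.425 to 0.825 m from the base axis. Payload 3.6 kg.
Tool frame: the origin (TCP) lies on the front face of the gripper's body, between the roots of the fingers; the fingertips stand 84 mm ahead of it and the grasp point (between the pads) lies 65 mm ahead of it; z points along the fingers, y is the line along which they close (so a half turn about z gives the same grasp; the last joint's range is limited). The gripper opens to 93 mm and grips with 3 to 60 N. Pads are 15 mm wide; open, the fingers measure 128 mm over their backs; the gripper's body (75 mm by 188 mm) begins 65 mm behind the grasp point.
Start: joints at [1.163, 0.615, -0.013, 1.423, 0.008, 1.103, -0.04], TCP at [0.242, -0.603, 0.303] pointing down, gripper open.
Joint ranges: [-3.12, 3.12], [-0.3, 2.06], [-1.34, 1.32], [0.26, 2.42], [-1.36, 4.5], [0.01, 1.98], [-2.84, 2.84]. Speed limits (rad/s): [2.79, 2.79, 3.14, 3.14, 3.14, 3.14, 3.14].

### API

Orientations are given as a rotation vector (axis times angle).
In Python, from station import state, capture, get_calibration, sign_off gives the robot as it stands.
- The arm moves only by the tool jog_arm, never from a script. Its arguments are lists of equal length, an entry for each row: "dp": the shift along the tool's x, y, z as a fraction of full scale, a list of three; "dr": the turn, a rotation vector about the tool's x, y, z as a fraction of full scale, a list of three. In form: {"dp": [[dx, dy, dz], ...], "dr": [[rx, ry, rz], ...]}. A call has exactly 8 rows; each row is the pose to reach, as a shift and turn from the pose commanded when the call began, along the tool's axes at that moment; what a row does not reach only later rows make up. Full scale, the value 1, is 0.25 m for a shift and 90 degrees for a turn. A row lasts 1/10 s, in which the tool goes at most 50 mm and 8.59 degrees, less where a joint would pass 70% of its speed; a pose out of reach is approached as far as the arm can. A call with a number of a shift or a turn outside -1 to 1 is refused whole. A call with a gripper value outside its range is refused whole. "jaw" is the opening, from -1 (shut) to 1 (fully open), set as the call begins (left out, the last holds). The fingers move at their own pace and stop on an object; "newtons" is the grip in N (left out, the last holds). Time passes only in rows, so rows that repeat a pose let the fingers close, or fill a call up. It gives the time, the measured TCP pose, the force, the opening and the grip force at its end, in the units of the state.
- state(): the state, without advancing time (a new reading comes with each control period).
- capture(name): name is "scene" or "side" or "wrist"; returns the picture (480x640x3 uint8, red, green, blue); there is no depth.
- get_calibration(name): a dict with "fovy" (degrees; the focal length in pixels is half the picture's height over the tangent of half this angle, whatever the lens; pixels are square), "cx", "cy" (the principal point, pixels), "k1" (the pictures are not rectified: a ray, as slopes to the right and down, at radius r is drawn at 1 + k1 r^2 times it, then the intrinsics apply), "R" (3x3) and "t" (3): a world point X has camera coordinates R X + t. Camera axes: x right, y down, z forward; pixel columns grow to the right and rows downward; lengths in m; the calibration is good to about 2 mm. A picture is of the moment at which its call begins: read the wrist's pose just before it. get_calibration takes no time and is no camera call; for the wrist camera it gives the pose at the moment of the call.
- sign_off(): hands the job in; it is judged then, once.
The state is a dict: "time": time; "joint_pos": joint angles; "joint_velocities": joint speeds; "effort": joint torques, N m; "position": TCP position; "eef_rot": TCP orientation; "wrist_force": force on the tool from outside, world axes, zero at the start; "moment": the same for the moment, N m; "opening": finger opening in m; "gripper_force": force on a finger pad.
Only numpy, scipy, OpenCV 4.12 (cv2) and the standard library are available. Lean on these libraries where they do the work, as an engineer would, in place of code of your own. Each camera call takes 0.05 s, during which the arm holds its last target. There are 200 camera calls.

## Working session

There is one attempt and no reset: what is moved stays moved. The work goes in short steps, Python scripts to look and compute and a tool call to move; the robot and the scene stay as the last step left them, time stands still between calls to the robot, and variables do not carry over. Pictures are saved under pics/ and viewed, at most 10 in all, crops included, and the job is handed in when it is done.

Besides the shell and the picture viewer there is one more tool, called as name(argument=value, ...), one argument or row to a line, values as JSON. jog_arm: Moves the arm, as the interface text tells. Shift numbers are shares of 0.25 m and turn numbers shares of 90 degrees, none past 1 either way. Its arguments: {"type":"object","properties":{"dp":{"type":"array"},"dr":{"type":"array"},"jaw":{"type":"number"},"newtons":{"type":"number"}},"required":["dp","dr"]}

```bash
mkdir -p pics; ls; python3 - <<'E'
from station import *
import cv2,numpy as np
s=state();print({k:np.round(v,3).tolist() for k,v in s.items()})
for n in("scene","side","wrist"):
    c=get_calibration(n);print(n,c)
    cv2.imwrite(f"pics/{n}0.png",capture(n)[:,:,::-1])
E
```

```text
pics
{'time': 0.0, 'joint_pos': [1.164, 0.616, -0.013, 1.425, 0.008, 1.103, -0.04], 'joint_velocities': [0.001, -0.002, -0.001, -0.0, -0.001, 0.001, 0.001], 'effort': [0.0, -45.893, 0.209, -16.574, -0.061, 0.021, 0.0], 'position': [0.241, -0.603, 0.302], 'eef_rot': [-3.082, -0.594, 0.001], 'wrist_force': [-0.356, 0.061, 1.173], 'moment': [0.003, 0.05, -0.035], 'gripper_force': 0.0, 'opening': 0.093}
scene {'fovy': 42.3022526803382, 'cx': 314.0885443845262, 'cy': 230.80987366770967, 'k1': 0.03073811136326308, 'R': array([[-0.63313065, -0.77400421,  0.00794109],
       [-0.60178626,  0.48575323, -0.63395354],
       [ 0.4868253 , -0.40615426, -0.77333036]]), 't': array([0.35452647, 0.37800066, 1.2018999 ])}
side {'fovy': 43.773093000052455, 'cx': 309.8025505595128, 'cy': 242.85717682209068, 'k1': -0.12000663451834832, 'R': array([[ 0.9983971 ,  0.05648643, -0.0035362 ],
       [ 0.03149264, -0.60637337, -0.7945562 ],
       [-0.0470259 ,  0.79317124, -0.60718032]]), 't': array([-0.5351685 ,  0.11705967,  1.32548198])}
wrist {'fovy': 70.05775944730065, 'cx': 318.34837910535737, 'cy': 238.64451950499145, 'k1': 0.014236560469296488, 'R': array([[ 0.3712558 , -0.92852756, -0.00238774],
       [-0.89356432, -0.35797303,  0.27092085],
       [-0.25241222, -0.09844734, -0.96259867]]), 't': array([-0.64874527, -0.03076126,  0.39084666])}
```

View pics/scene0.png

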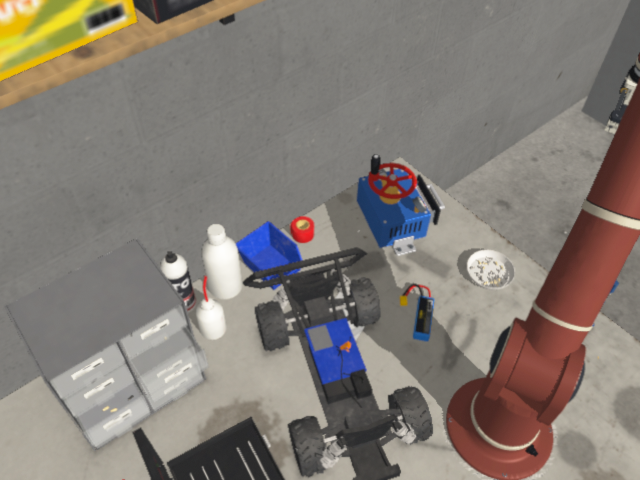

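View pics/side0.png

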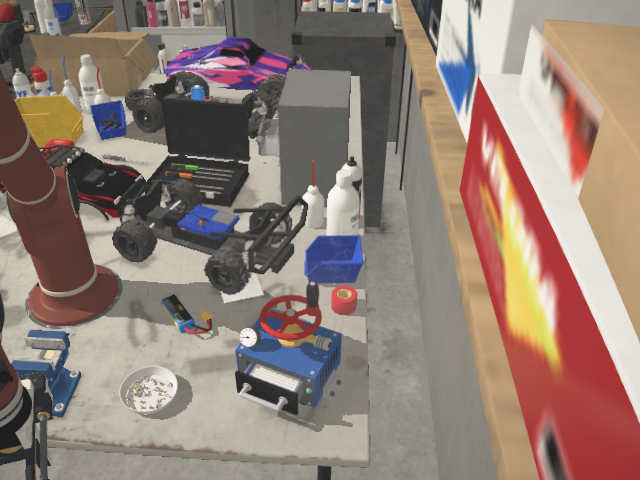

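The scene view has the compressor at about (395,205), with the red wheel at (392,181) and the grip at (375,163). In the side view the wheel is at (290,315), the grip at (313,295), and the pull bar lies from (246,402) to (297,405). I'll zoom in and fit.

```bash
cat > h.py <<'E'
import numpy as np,cv2
from station import *
from scipy.spatial.transform import Rotation as Rn
def ray(c,u,v):
    f=240/np.tan(np.radians(c["fovy"]/2)); d=np.array([(u-c["cx"])/f,(v-c["cy"])/f]); s=d.copy()
    for _ in range(20): s=d/(1+c["k1"]*(s@s))
    R=np.array(c["R"]); return -R.T@c["t"], R.T@np.array([*s,1])
def onplane(c,u,v,z):
    o,d=ray(c,u,v); return o+d*(z-o[2])/d[2]
def proj(c,X):
    f=240/np.tan(np.radians(c["fovy"]/2)); x=np.array(c["R"])@X+c["t"]; s=x[:2]/x[2]; s=s*(1+c["k1"]*(s@s)); return s*f+[c["cx"],c["cy"]]
def two(c1,p1,c2,p2):
    o,d=ray(c1,*p1);q,e=ray(c2,*p2)
    a=np.linalg.lstsq(np.c_[d,-e],q-o,rcond=None)[0]; A=o+d*a[0];B=q+e*a[1]
    return (A+B)/2,np.linalg.norm(A-B)
def rel(P,st=None):
    "world TCP target -> dp in tool fractions"
    s=st or state(); return Rn.from_rotvec(s["eef_rot"]).inv().apply(np.array(P)-s["position"])/.25
E
python3 - <<'E'
from h import *
sc=cv2.imread("pics/scene0.png");sd=cv2.imread("pics/side0.png")
for n,im,(x0,y0,x1,y1) in(("scene",sc,(345,140,455,265)),("side",sd,(225,270,355,415))):
    h=cv2.cvtColor(im,cv2.COLOR_BGR2HSV)
    m=(((h[...,0]<8)|(h[...,0]>172))&(h[...,1]>150)&(h[...,2]>60)).astype(np.uint8)
    k=np.zeros_like(m);k[y0:y1,x0:x1]=1;m*=k
    nn,l,s,_=cv2.connectedComponentsWithStats(m);i=1+np.argmax(s[1:,4]);m=(l==i).astype(np.uint8)
    ct=max(cv2.findContours(m,0,2)[0],key=cv2.contourArea);c=get_calibration(n)
    P=np.array([onplane(c,*p,.15)[:2] for p in cv2.convexHull(ct)[:,0].astype(float)])
    (cc,r)=cv2.minEnclosingCircle(P.astype(np.float32)); print(n,s[i],"wheel",cc,r, cv2.fitEllipse(ct))
a=cv2.resize(sc[140:265,345:455],None,fx=3.5,fy=4,interpolation=2)
b=cv2.resize(sd[270:415,225:335],None,fx=3.5,fy=3.5,interpolation=2)
H=max(a.shape[0],b.shape[0]);a=cv2.copyMakeBorder(a,0,H-a.shape[0],0,0,0);b=cv2.copyMakeBorder(b,0,H-b.shape[0],0,0,0)
cv2.imwrite("pics/z.png",np.hstack([a,b]));print(a.shape,b.shape)
E
```

```text
scene [369 163  48  36 657] wheel (0.5109021663665771, -0.18672096729278564) 0.05550217255949974 ((392.7630615234375, 181.3848419189453), (32.72038269042969, 44.74726104736328), 94.39469909667969)
side [261 296  60  44 973] wheel (0.5124740600585938, -0.1929972767829895) 0.05561705678701401 ((288.1310119628906, 319.6792297363281), (39.105430603027344, 55.351356506347656), 102.5336685180664)
(508, 385, 3) (508, 385, 3)
```

View pics/z.png

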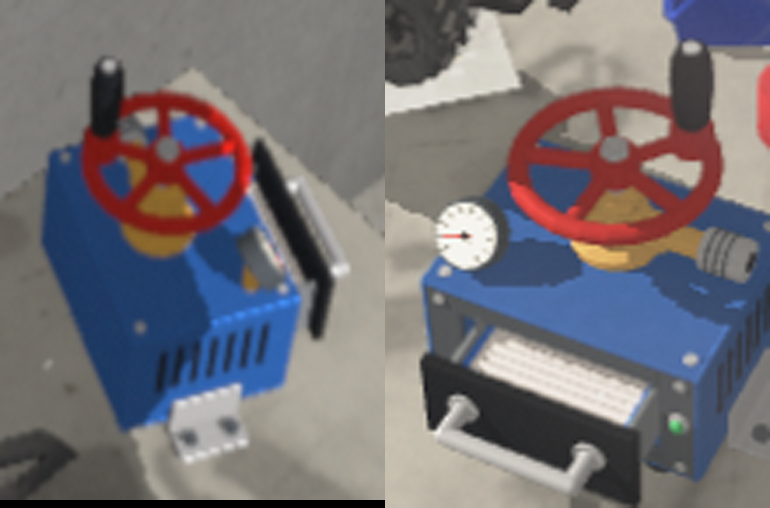

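The zoom shows the hub, the grip, the bar ends and the open drawer clearly. The drawer front faces the side camera.

```bash
python3 - <<'E'
from h import *
a,b=get_calibration("scene"),get_calibration("side")
S=lambda x,y:(x/3.5+345,y/4+140)
D=lambda x,y:((x-385)/3.5+225,y/3.5+270)
for n,p,q in(("nut",S(167,146),D(615,146)),("griptop",S(107,65),D(690,46)),("gripfoot",S(105,130),D(690,125)),("barL",S(343,268),D(440,430)),("barR",S(295,185),D(575,487))):
    print(n,*two(a,p,b,q))
for n,c,L in(("scene",a,[S(107,65),S(167,146),S(295,185),S(343,268)]),("side",b,[D(690,46),D(615,146),D(575,487),D(440,430)])):
    print(n,*[onplane(c,*p,z)[:2].round(4) for p,z in zip(L,(.206,.162,.055,.055))])
# lid corners (z=.092): scene/side
print("lid scene LF,LB",[onplane(a,*S(*p),.092)[:2].round(4) for p in((298,298),(120,345))])
print("lid side LF,RF",[onplane(b,*D(*p),.092)[:2].round(4) for p in((425,283),(697,378))])
E
```

```text
nut [ 0.51299314 -0.18940859  0.15863899] 0.001098976165508275
griptop [ 0.55026275 -0.16612966  0.20745779] 2.4717693488386644e-05
gripfoot [ 0.54970844 -0.16901068  0.15567218] 0.0014334302018649335
barL [ 0.43042359 -0.29159306  0.05462798] 0.0012738809813476785
barR [ 0.50120284 -0.31911075  0.05023276] 0.0009529731388290333
scene [ 0.5513 -0.1673] [ 0.5103 -0.1869] [ 0.498  -0.3154] [ 0.4296 -0.2915]
side [ 0.5502 -0.1645] [ 0.5138 -0.1925] [ 0.5021 -0.3224] [ 0.4311 -0.2916]
lid scene LF,LB [array([ 0.4135, -0.2227]), array([ 0.4611, -0.1081])]
lid side LF,RF [array([ 0.4168, -0.2268]), array([ 0.5597, -0.2814])]
```

The two views agree: case yaw is about 68.8° with its origin near (0.5115,-0.198), the wheel axis is at (0.512,-0.189), the drawer is about 29 mm open, and the wheel is about 0.89 turn open. Next is the pre-push pose: fingers shut and tilted 15° so the body leans away from the case.

```bash
cat >> h.py <<'E'
yaw=np.radians(68.8); X=np.array([np.cos(yaw),np.sin(yaw),0]); Y=np.array([-X[1],X[0],0]); Z=np.array([0,0,1.])
O=np.array([.5115,-.1978,0]); W=np.array([.512,-.1895,0])
R0=Rn.from_matrix(np.c_[X,-Y,-Z])           # tool x = case x, pointing down
RT=R0*Rn.from_rotvec([0,np.radians(15),0])
def go(P,R,Pc=None,Rc=None):
    s=state(); Rc=Rc or Rn.from_rotvec(s["eef_rot"]); Pc=s["position"] if Pc is None else Pc
    print("dp",(Rc.inv().apply(np.array(P)-Pc)/.25).round(3),"dr",((Rc.inv()*R).as_rotvec()/(np.pi/2)).round(3))
def tipto(tip,R): return np.array(tip)-R.apply([0,0,.084])
E
python3 - <<'E'
from h import *
t=O-.170*X
go(tipto(t+[0,0,.2],RT),RT)
go(tipto(t+[0,0,.045],RT),RT,tipto(t+[0,0,.2],RT),RT)
print(onplane(get_calibration("side"),150,390,.02))
E
```

```text
dp [ 1.082 -0.542  0.084] dr [ 0.067  0.157 -0.519]
dp [-0.16   0.     0.599] dr [0. 0. 0.]
[ 0.2550107  -0.26914801  0.02      ]
```

jog_arm(
  dp=[
    [0.08, -0.04, 0.0],
    [0.22, -0.11, 0.01],
    [0.36, -0.18, 0.02],
    [0.5, -0.25, 0.04],
    [0.64, -0.32, 0.05],
    [0.78, -0.39, 0.06],
    [0.9, -0.45, 0.07],
    [0.98, -0.5, 0.08],
  ],
  dr=[
    [0.005, 0.012, -0.04],
    [0.015, 0.035, -0.115],
    [0.025, 0.058, -0.19],
    [0.035, 0.08, -0.265],
    [0.044, 0.102, -0.34],
    [0.053, 0.125, -0.41],
    [0.062, 0.145, -0.48],
    [0.067, 0.157, -0.519],
  ],
  jaw=-1,
  newtons=20,
)

```text
time: 0.95
position: [0.4241, -0.3943, 0.2825]
eef_rot: [-2.452, -1.688, -0.326]
wrist_force: [-0.4, -0.1, -0.0]
opening: 0.0336
gripper_force: 0.0
```

```bash
python3 - <<'E'
from h import *
t=O-.170*X
go(tipto(t+[0,0,.045],RT),RT);print(state()["position"],state()["opening"])
cv2.imwrite("pics/side1.png",cv2.resize(capture("side")[220:460,100:420,::-1],None,fx=2,fy=2))
E
```

```text
dp [-0.074  0.041  0.628] dr [ 0.001 -0.001  0.003]
[ 0.42411236 -0.39425046  0.28246943] 0.03364736652468803
```

View pics/side1.png

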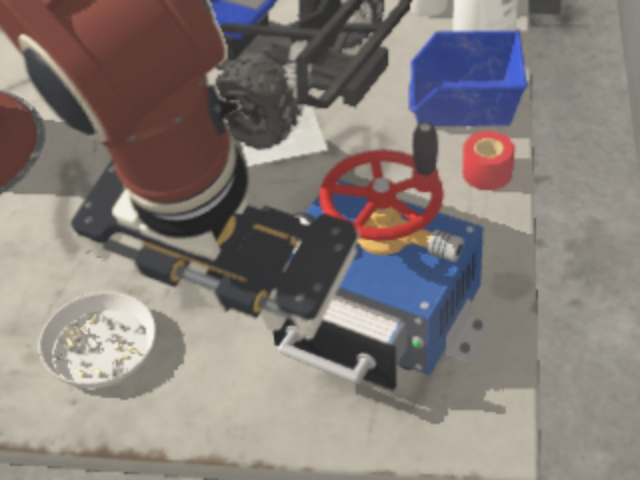

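The shut gripper hovers in front of the drawer at crop (260,270), and the bar runs from (285,345) to (365,375). The path down is clear, so I descend.

jog_arm(
  dp=[
    [-0.01, 0.005, 0.08],
    [-0.02, 0.015, 0.2],
    [-0.04, 0.025, 0.34],
    [-0.055, 0.035, 0.47],
    [-0.07, 0.041, 0.57],
    [-0.074, 0.041, 0.62],
    [-0.074, 0.041, 0.628],
    [-0.074, 0.041, 0.628],
  ],
  dr=[
    [0, 0, 0],
    [0, 0, 0],
    [0, 0, 0],
    [0, 0, 0],
    [0, 0, 0],
    [0, 0, 0],
    [0, 0, 0],
    [0, 0, 0],
  ],
)

```text
time: 1.8
position: [0.4405, -0.3798, 0.1268]
eef_rot: [-2.459, -1.682, -0.323]
wrist_force: [-0.2, -0.1, -0.8]
opening: 0.0008
gripper_force: 0.0
```

```bash
python3 - <<'E'
from h import *
s=state();tip=s["position"]+Rn.from_rotvec(s["eef_rot"]).apply([0,0,.084])
print(tip,(tip-O)@X,(tip-O)@Y)
for d in(.140,.112,.096): go(tipto(O-d*X+[0,0,.045],RT),RT)
c=capture("side")[:,:,::-1]
cv2.imwrite("pics/side2.png",cv2.resize(c[290:460,170:370],None,fx=3,fy=3))
E
```

```text
[ 0.4485297  -0.35970306  0.04564225] -0.17371767981464806 0.0001605879084270424
dp [0.129 0.001 0.037] dr [ 0.002  0.001 -0.   ]
dp [0.237 0.001 0.066] dr [ 0.002  0.001 -0.   ]
dp [0.299 0.001 0.082] dr [ 0.002  0.001 -0.   ]
```

View pics/side2.png

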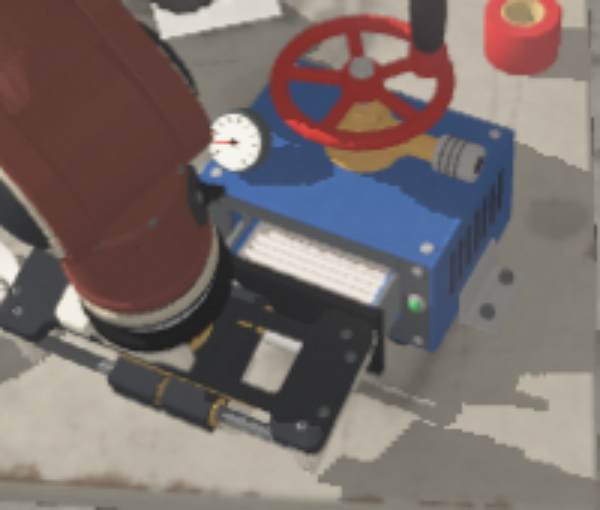

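The shut fingers are in front of the pull and the drawer is still open. The forearm stands above the gauge, so I push.

jog_arm(
  dp=[
    [0.04, 0, 0.011],
    [0.08, 0, 0.022],
    [0.11, 0, 0.031],
    [0.14, 0, 0.039],
    [0.17, 0, 0.047],
    [0.2, 0, 0.055],
    [0.22, 0, 0.06],
    [0.237, 0, 0.066],
  ],
  dr=[
    [0, 0, 0],
    [0, 0, 0],
    [0, 0, 0],
    [0, 0, 0],
    [0, 0, 0],
    [0, 0, 0],
    [0, 0, 0],
    [0, 0, 0],
  ],
)

```text
time: 2.65
position: [0.4629, -0.3223, 0.1257]
eef_rot: [-2.459, -1.684, -0.322]
wrist_force: [-3.5, -6.9, 2.6]
opening: 0.0002
gripper_force: 3.3
```

jog_arm(
  dp=[
    [0.01, 0, 0.003],
    [0.02, 0, 0.005],
    [0.03, 0, 0.008],
    [0.04, 0, 0.011],
    [0.05, 0, 0.013],
    [0.05, 0, 0.013],
    [0.05, 0, 0.013],
    [0.05, 0, 0.013],
  ],
  dr=[
    [0, 0, 0],
    [0, 0, 0],
    [0, 0, 0],
    [0, 0, 0],
    [0, 0, 0],
    [0, 0, 0],
    [0, 0, 0],
    [0, 0, 0],
  ],
)

```text
time: 3.45
position: [0.4646, -0.3172, 0.1258]
eef_rot: [-2.471, -1.68, -0.313]
wrist_force: [-5.8, -9.9, 3.0]
opening: 0.0003
gripper_force: 5.1
```

```bash
python3 - <<'E'
from h import *
s=state();tip=s["position"]+Rn.from_rotvec(s["eef_rot"]).apply([0,0,.084])
print(tip,(tip-O)@X,(tip-O)@Y,s["wrist_force"])
E
```

```text
[ 0.47257511 -0.29805901  0.04440462] -0.10755005175200953 3.447716881106585e-05 [-5.84159925 -9.92896463  3.00640171]
```

jog_arm(
  dp=[
    [0.01, 0, 0.003],
    [0.02, 0, 0.005],
    [0.03, 0, 0.008],
    [0.03, 0, 0.008],
    [0.03, 0, 0.008],
    [0.03, 0, 0.008],
    [0.03, 0, 0.008],
    [0.03, 0, 0.008],
  ],
  dr=[
    [0, 0, 0],
    [0, 0, 0],
    [0, 0, 0],
    [0, 0, 0],
    [0, 0, 0],
    [0, 0, 0],
    [0, 0, 0],
    [0, 0, 0],
  ],
)

```text
time: 4.25
position: [0.4669, -0.3114, 0.1258]
eef_rot: [-2.473, -1.68, -0.311]
wrist_force: [-8.6, -13.7, 6.0]
opening: 0.0003
gripper_force: 6.6
```

```bash
python3 - <<'E'
from h import *
s=state();tip=s["position"]+Rn.from_rotvec(s["eef_rot"]).apply([0,0,.084])
print(tip,(tip-O)@X,(tip-O)@Y,s["wrist_force"])
E
```

```text
[ 0.47481153 -0.2924462   0.044356  ] -0.10150835889992323 -2.0854139303414487e-05 [ -8.61894726 -13.74446516   6.02769864]
```

jog_arm(
  dp=[
    [0.01, 0, 0.003],
    [0.02, 0, 0.005],
    [0.03, 0, 0.008],
    [0.03, 0, 0.008],
    [0.03, 0, 0.008],
    [0.03, 0, 0.008],
    [0.03, 0, 0.008],
    [0.03, 0, 0.008],
  ],
  dr=[
    [0, 0, 0],
    [0, 0, 0],
    [0, 0, 0],
    [0, 0, 0],
    [0, 0, 0],
    [0, 0, 0],
    [0, 0, 0],
    [0, 0, 0],
  ],
)

```text
time: 5.05
position: [0.4671, -0.3105, 0.126]
eef_rot: [-2.484, -1.679, -0.302]
wrist_force: [-13.4, -22.5, 10.1]
opening: 0.0007
gripper_force: 11.0
```

```bash
python3 - <<'E'
from h import *
s=state();tip=s["position"]+Rn.from_rotvec(s["eef_rot"]).apply([0,0,.084])
print(tip,(tip-O)@X,(tip-O)@Y,s["wrist_force"])
E
```

```text
[ 0.47489944 -0.29225488  0.04437059] -0.10129819844813033 -3.363473991702538e-05 [-13.39032827 -22.46800543  10.08494587]
```

The tip stopped dead: only 0.2 mm more travel for 10 N more force, so the drawer is home. I'll back straight off.

jog_arm(
  dp=[
    [-0.06, 0, -0.016],
    [-0.12, 0, -0.032],
    [-0.2, 0, -0.06],
    [-0.23, 0, -0.16],
    [-0.23, 0, -0.3],
    [-0.23, 0, -0.48],
    [-0.23, 0, -0.6],
    [-0.23, 0, -0.65],
  ],
  dr=[
    [0, 0, 0],
    [0, 0, 0],
    [0, 0, 0],
    [0, 0, 0],
    [0, 0, 0],
    [0, 0, 0],
    [0, 0, 0],
    [0, 0, 0],
  ],
)

```text
time: 5.85
position: [0.4388, -0.3863, 0.2707]
eef_rot: [-2.46, -1.686, -0.328]
wrist_force: [-0.1, 0.2, -0.3]
opening: 0.0005
gripper_force: 0.0
```

```bash
python3 - <<'E'
from h import *
c=get_calibration("side")
im=capture("side")[:,:,::-1]
cv2.imwrite("pics/side3.png",cv2.resize(im[260:430,200:370],None,fx=3.5,fy=3.5))
G=W+np.array([.0378,.0225,0])+[0,0,.187]
s=state();print(s["position"],s["wrist_force"])
go(G+[0,0,.065+.065],R0)   # above grip
go(G+[0,0,.065],R0,G+[0,0,.13],R0)
E
```

```text
[ 0.43874621 -0.38668492  0.27102479] [ 0.62538863 -1.0876647   1.44458985]
dp [0.994 0.098 0.075] dr [ 0.004 -0.165  0.001]
dp [0.   0.   0.26] dr [0. 0. 0.]
```

View pics/side3.png

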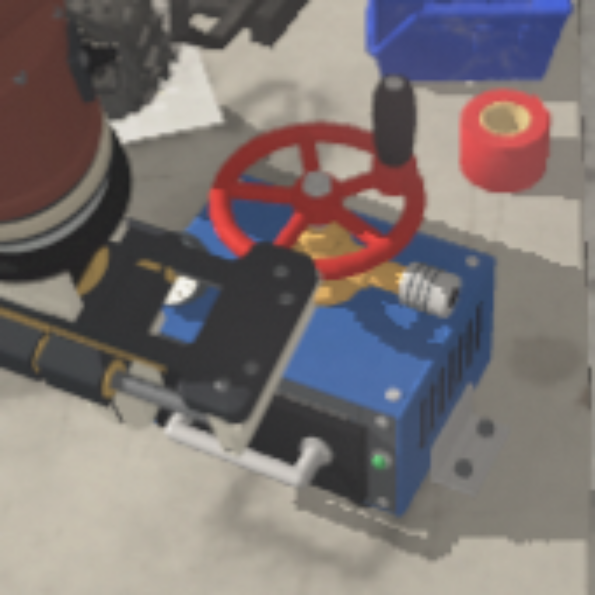

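The drawer panel is flush now, and the grip is still at crop (393,120). I'll move above the grip with the jaw open and the tool upright.

jog_arm(
  dp=[
    [0.05, 0.005, -0.08],
    [0.18, 0.02, -0.1],
    [0.34, 0.035, -0.1],
    [0.5, 0.05, -0.08],
    [0.66, 0.065, -0.04],
    [0.82, 0.08, 0.0],
    [0.94, 0.094, 0.03],
    [0.994, 0.098, 0.05],
  ],
  dr=[
    [0, -0.015, 0],
    [0, -0.04, 0],
    [0, -0.065, 0],
    [0, -0.09, 0],
    [0, -0.115, 0],
    [0, -0.14, 0],
    [0.003, -0.155, 0],
    [0.004, -0.165, 0.001],
  ],
  jaw=1,
)

```text
time: 6.7
position: [0.5495, -0.1616, 0.318]
eef_rot: [-2.577, -1.78, 0.002]
wrist_force: [0.2, 1.0, -0.5]
opening: 0.06
gripper_force: 0.0
```

```bash
python3 - <<'E'
from h import *
G=W+np.array([.0378,.0225,0])+[0,0,.187]
s=state();print(s["position"],s["opening"])
go(G+[0,0,.065],R0)
c=get_calibration("wrist");im=capture("wrist")[:,:,::-1].copy();cv2.imwrite("pics/w1.png",im)
print("expected grip top px",proj(c,G*[1,1,0]+[0,0,.206]),"nut",proj(c,W+[0,0,.162]))
E
```

```text
[ 0.54952808 -0.16155932  0.31798314] 0.05997464555220553
dp [-0.021  0.011  0.264] dr [-0.006 -0.003  0.005]
expected grip top px [322.7669814  281.20072163] nut [286.26807925 300.92538277]
```

View pics/w1.png

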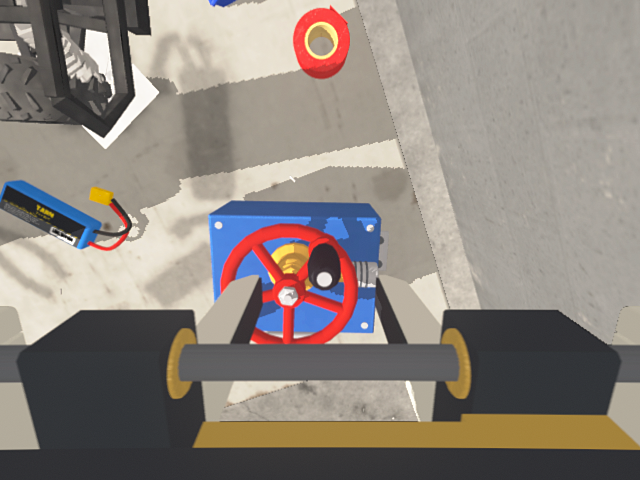

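Through the wrist camera the grip top is at (323,279), where I expected (323,281), and the nut is at (289,295). The grip sits between the fingers, so I descend.

jog_arm(
  dp=[
    [-0.005, 0.004, 0.0],
    [-0.015, 0.008, 0.03],
    [-0.02, 0.011, 0.09],
    [-0.02, 0.011, 0.16],
    [-0.02, 0.011, 0.22],
    [-0.02, 0.011, 0.255],
    [-0.02, 0.011, 0.262],
    [-0.02, 0.011, 0.262],
  ],
  dr=[
    [0, 0, 0],
    [0, 0, 0],
    [0, 0, 0],
    [0, 0, 0],
    [0, 0, 0],
    [0, 0, 0],
    [0, 0, 0],
    [0, 0, 0],
  ],
)

```text
time: 7.55
position: [0.5486, -0.1743, 0.2542]
eef_rot: [-2.59, -1.769, 0.003]
wrist_force: [1.0, -0.1, -0.2]
opening: 0.0929
gripper_force: 0.0
```

```bash
python3 - <<'E'
from h import *
s=state();print(s["position"],s["wrist_force"],s["opening"])
c=get_calibration("wrist");im=capture("wrist")[:,:,::-1].copy();cv2.imwrite("pics/w2.png",im)
G=W+np.array([.0378,.0225,0])
print("expected grip top px",proj(c,G+[0,0,.206]),"nut",proj(c,W+[0,0,.162]))
E
```

```text
[ 0.548618   -0.17430834  0.25419573] [ 1.03822547 -0.11458273 -0.15327386] 0.09285131143777878
expected grip top px [314.16232092 312.58478573] nut [268.17477129 330.81221276]
```

View pics/w2.png

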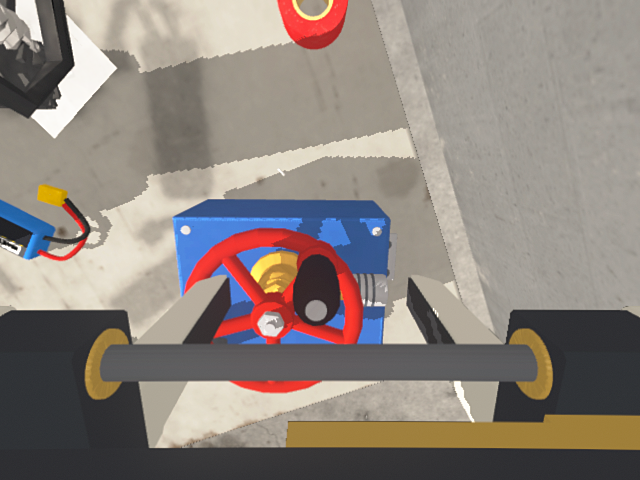

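The nut is at (271,322) and the grip top at (315,311). I'll refine from this view and correct the small offset before gripping.

```bash
python3 - <<'E'
from h import *
c=get_calibration("wrist")
w=onplane(c,271,321.5,.161);g=onplane(c,315,311,.206)
print(w,g,np.linalg.norm((g-w)[:2]),np.degrees(np.arctan2(*(g-w)[1::-1]))-68.8,state()["position"])
go(g*[1,1,0]+[0,0,.252],R0)
go(np.array([.5505,-.167,.252]),R0)
E
```

```text
[ 0.51579553 -0.1851436   0.161     ] [ 0.55070332 -0.16645332  0.206     ] 0.0395964727619252 -40.63457142585122 [ 0.54897224 -0.17406739  0.25474688]
dp [ 0.031 -0.005  0.011] dr [-0.003 -0.001 -0.001]
dp [ 0.029 -0.005  0.011] dr [-0.003 -0.001 -0.001]
```

jog_arm(
  dp=[
    [0.015, -0.003, 0.006],
    [0.03, -0.005, 0.011],
    [0.03, -0.005, 0.011],
    [0.03, -0.005, 0.011],
    [0.03, -0.005, 0.011],
    [0.03, -0.005, 0.011],
    [0.03, -0.005, 0.011],
    [0.03, -0.005, 0.011],
  ],
  dr=[
    [0, 0, 0],
    [0, 0, 0],
    [0, 0, 0],
    [0, 0, 0],
    [0, 0, 0],
    [0, 0, 0],
    [0, 0, 0],
    [0, 0, 0],
  ],
  jaw=-1,
  newtons=35,
)

```text
time: 8.4
position: [0.5504, -0.166, 0.2517]
eef_rot: [-2.589, -1.771, 0.002]
wrist_force: [0.4, -0.5, -0.3]
opening: 0.0334
gripper_force: 0.0
```

jog_arm(
  dp=[
    [0, 0, 0],
    [0, 0, 0],
    [0, 0, 0],
    [0, 0, 0],
    [0, 0, 0],
    [0, 0, 0],
    [0, 0, 0],
    [0, 0, 0],
  ],
  dr=[
    [0, 0, 0],
    [0, 0, 0],
    [0, 0, 0],
    [0, 0, 0],
    [0, 0, 0],
    [0, 0, 0],
    [0, 0, 0],
    [0, 0, 0],
  ],
)

```text
time: 9.2
position: [0.5507, -0.166, 0.2517]
eef_rot: [-2.589, -1.771, 0.001]
wrist_force: [1.6, -0.8, -1.3]
opening: 0.022
gripper_force: 35.0
```

```bash
python3 - <<'E'
from h import *
s=state();p=s["position"];R=Rn.from_rotvec(s["eef_rot"])
print(p,s["wrist_force"],s["opening"],s["gripper_force"])
w=np.array([.5125,-.188]);v=p[:2]-w;print(np.linalg.norm(v),np.degrees(np.arctan2(v[1],v[0])))
a0=np.arctan2(v[1],v[0])
for k in range(1,9):
    a=a0-np.radians(15*k);d=.044*np.array([np.cos(a)-np.cos(a0),np.sin(a)-np.sin(a0),0]);print((R.inv().apply(d)/.25).round(3).tolist(),end=", ")
E
```

```text
[ 0.55065818 -0.1660366   0.25173566] [ 1.55298284 -0.78555526 -1.34093306] 0.022040291445394156 34.99965518480167
0.0440276920696153 29.924225930772163
[-0.033, 0.032, -0.0], [-0.074, 0.054, -0.0], [-0.118, 0.065, -0.0], [-0.164, 0.064, -0.001], [-0.208, 0.051, -0.001], [-0.247, 0.027, -0.001], [-0.279, -0.006, -0.0], [-0.301, -0.047, -0.0],
```

The grip is held at 22 mm opening and 35 N. First 120° clockwise:

jog_arm(
  dp=[
    [-0.033, 0.032, 0],
    [-0.074, 0.054, 0],
    [-0.118, 0.065, 0],
    [-0.164, 0.064, 0],
    [-0.208, 0.051, 0],
    [-0.247, 0.027, 0],
    [-0.279, -0.006, 0],
    [-0.301, -0.047, 0],
  ],
  dr=[
    [0, 0, 0],
    [0, 0, 0],
    [0, 0, 0],
    [0, 0, 0],
    [0, 0, 0],
    [0, 0, 0],
    [0, 0, 0],
    [0, 0, 0],
  ],
)

```text
time: 10.0
position: [0.5117, -0.2326, 0.2517]
eef_rot: [-2.591, -1.771, 0.0]
wrist_force: [4.0, 3.5, -1.1]
opening: 0.0215
gripper_force: 35.0
```

```bash
cat >> h.py <<'E'
def circ(a0,sgn,step,w=(.5125,-.188),r=.044,n=8,rows=True):
    "a0: commanded start angle (deg, world)"
    s=state();p=s["position"];R=Rn.from_rotvec(s["eef_rot"]);v=p[:2]-np.array(w)
    print(p.round(4),s["wrist_force"].round(1),s["opening"],s["gripper_force"],"r,ang",np.linalg.norm(v).round(4),np.degrees(np.arctan2(v[1],v[0])).round(1))
    b=np.radians(a0)
    for k in range(1,n+1):
        a=b+sgn*np.radians(step*k);d=r*np.array([np.cos(a)-np.cos(b),np.sin(a)-np.sin(b),0]);print((R.inv().apply(d)/.25).round(3).tolist(),end=", ")
E
python3 - <<'E'
from h import *
circ(29.9-120,-1,15)
E
```

```text
[ 0.5117 -0.2326  0.2517] [ 4.   3.5 -1.1] 0.021485012711653317 34.99983918503858 r,ang 0.0446 -91.0
[-0.011, -0.045, 0.0], [-0.01, -0.091, 0.0], [0.003, -0.135, 0.0], [0.027, -0.174, 0.001], [0.06, -0.206, 0.001], [0.1, -0.228, 0.001], [0.145, -0.239, 0.001], [0.191, -0.238, 0.001],
```

jog_arm(
  dp=[
    [-0.011, -0.045, 0],
    [-0.01, -0.091, 0],
    [0.003, -0.135, 0],
    [0.027, -0.174, 0],
    [0.06, -0.206, 0],
    [0.1, -0.228, 0],
    [0.145, -0.239, 0],
    [0.191, -0.238, 0],
  ],
  dr=[
    [0, 0, 0],
    [0, 0, 0],
    [0, 0, 0],
    [0, 0, 0],
    [0, 0, 0],
    [0, 0, 0],
    [0, 0, 0],
    [0, 0, 0],
  ],
)

```text
time: 10.8
position: [0.4727, -0.1699, 0.2517]
eef_rot: [2.595, 1.769, -0.009]
wrist_force: [2.9, -5.7, -3.9]
opening: 0.0215
gripper_force: 35.0
```

```bash
python3 - <<'E'
from h import *
circ(29.9-240,-1,10,n=9)
E
```

```text
[ 0.4727 -0.1699  0.2517] [ 2.9 -5.7 -3.9] 0.021494145387083306 34.99832216184586 r,ang 0.0437 155.6
[0.03, 0.007, -0.0], [0.058, 0.02, -0.0], [0.083, 0.037, -0.001], [0.106, 0.058, -0.001], [0.124, 0.082, -0.001], [0.137, 0.11, -0.001], [0.146, 0.139, -0.001], [0.149, 0.17, -0.001], [0.147, 0.201, -0.001],
```

jog_arm(
  dp=[
    [0.03, 0.007, 0],
    [0.058, 0.02, 0],
    [0.083, 0.037, 0],
    [0.106, 0.058, 0],
    [0.124, 0.082, 0],
    [0.137, 0.11, 0],
    [0.146, 0.139, 0],
    [0.149, 0.17, 0],
  ],
  dr=[
    [0, 0, 0],
    [0, 0, 0],
    [0, 0, 0],
    [0, 0, 0],
    [0, 0, 0],
    [0, 0, 0],
    [0, 0, 0],
    [0, 0, 0],
  ],
)

```text
time: 11.6
position: [0.5259, -0.1463, 0.2516]
eef_rot: [-2.586, -1.769, 0.009]
wrist_force: [-4.0, -2.0, 2.2]
opening: 0.0215
gripper_force: 35.0
```

```bash
python3 - <<'E'
from h import *
circ(69.9,-1,3,n=5)
E
```

```text
[ 0.5259 -0.1463  0.2516] [-4.  -2.   2.2] 0.021494076657886965 35.000459749717265 r,ang 0.0438 72.1
[-0.0, 0.009, -0.0], [-0.001, 0.018, -0.0], [-0.002, 0.028, -0.0], [-0.003, 0.037, -0.0], [-0.005, 0.046, -0.0],
```

jog_arm(
  dp=[
    [0, 0.009, 0],
    [-0.001, 0.018, 0],
    [-0.002, 0.028, 0],
    [-0.003, 0.037, 0],
    [-0.005, 0.046, 0],
    [-0.005, 0.046, 0],
    [-0.005, 0.046, 0],
    [-0.005, 0.046, 0],
  ],
  dr=[
    [0, 0, 0],
    [0, 0, 0],
    [0, 0, 0],
    [0, 0, 0],
    [0, 0, 0],
    [0, 0, 0],
    [0, 0, 0],
    [0, 0, 0],
  ],
)

```text
time: 12.4
position: [0.5309, -0.1481, 0.2514]
eef_rot: [-2.575, -1.765, 0.021]
wrist_force: [-16.9, 3.6, 12.8]
opening: 0.0216
gripper_force: 35.0
```

```bash
python3 - <<'E'
from h import *
circ(54.9,-1,3,n=5)
E
```

```text
[ 0.5309 -0.1481  0.2514] [-16.9   3.6  12.8] 0.021565727635793463 35.00160215422511 r,ang 0.0439 65.3
[-0.002, 0.009, -0.0], [-0.005, 0.018, -0.0], [-0.009, 0.026, -0.001], [-0.013, 0.035, -0.001], [-0.017, 0.043, -0.001],
```

jog_arm(
  dp=[
    [-0.002, 0.009, 0],
    [-0.004, 0.018, 0],
    [-0.004, 0.018, 0],
    [-0.004, 0.018, 0],
    [-0.004, 0.018, 0],
    [-0.004, 0.018, 0],
    [-0.004, 0.018, 0],
    [-0.004, 0.018, 0],
  ],
  dr=[
    [0, 0, 0],
    [0, 0, 0],
    [0, 0, 0],
    [0, 0, 0],
    [0, 0, 0],
    [0, 0, 0],
    [0, 0, 0],
    [0, 0, 0],
  ],
)

```text
time: 13.2
position: [0.5316, -0.1484, 0.2511]
eef_rot: [-2.567, -1.761, 0.03]
wrist_force: [-23.1, 6.8, 18.2]
opening: 0.0217
gripper_force: 35.0
```

```bash
python3 - <<'E'
from h import *
s=state();g=s["position"]+Rn.from_rotvec(s["eef_rot"]).apply([0,0,.065]);v=g[:2]-[.5125,-.188];print("grasp ang",g,np.degrees(np.arctan2(v[1],v[0])))
circ(48.9,1,15)
E
```

```text
grasp ang [ 0.52954599 -0.14755465  0.18617693] 67.14665800534152
[ 0.5316 -0.1484  0.2511] [-23.1   6.8  18.2] 0.021674295475933754 35.00307199341478 r,ang 0.044 64.3
[0.01, -0.045, 0.002], [0.008, -0.091, 0.003], [-0.006, -0.134, 0.005], [-0.031, -0.173, 0.006], [-0.064, -0.204, 0.007], [-0.105, -0.225, 0.008], [-0.15, -0.235, 0.008], [-0.196, -0.233, 0.008],
```

It's on the stop: +6° of command gave about +7 N and no motion. Now I open it two turns, counter-clockwise, from a commanded angle of 48.9°.

```bash
python3 - <<'E'
from h import *
R=Rn.from_rotvec([-2.589,-1.771,.001])
for a0 in(48.9,168.9,288.9):
    b=np.radians(a0);L=[]
    for k in range(1,9):
        a=b+np.radians(15*k);d=.044*np.array([np.cos(a)-np.cos(b),np.sin(a)-np.sin(b),0]);L.append((R.inv().apply(d)/.25).round(3).tolist())
    print(a0,L)
E
```

```text
48.9 [[0.01, -0.045, 0.0], [0.008, -0.091, 0.0], [-0.006, -0.135, 0.001], [-0.031, -0.173, 0.001], [-0.065, -0.204, 0.001], [-0.106, -0.225, 0.001], [-0.151, -0.235, 0.001], [-0.197, -0.233, 0.001]]
168.9 [[-0.044, 0.014, -0.0], [-0.082, 0.039, -0.0], [-0.113, 0.073, -0.001], [-0.135, 0.113, -0.001], [-0.144, 0.158, -0.001], [-0.142, 0.204, -0.001], [-0.128, 0.248, -0.001], [-0.103, 0.287, -0.001]]
288.9 [[0.034, 0.031, -0.0], [0.075, 0.052, -0.0], [0.12, 0.062, -0.0], [0.166, 0.06, 0.0], [0.209, 0.046, 0.0], [0.248, 0.021, 0.0], [0.279, -0.013, 0.001], [0.3, -0.054, 0.001]]
```

jog_arm(
  dp=[
    [0.01, -0.045, 0],
    [0.008, -0.091, 0],
    [-0.006, -0.135, 0],
    [-0.031, -0.173, 0],
    [-0.065, -0.204, 0],
    [-0.106, -0.225, 0],
    [-0.151, -0.235, 0],
    [-0.197, -0.233, 0],
  ],
  dr=[
    [0, 0, 0],
    [0, 0, 0],
    [0, 0, 0],
    [0, 0, 0],
    [0, 0, 0],
    [0, 0, 0],
    [0, 0, 0],
    [0, 0, 0],
  ],
)

```text
time: 14.0
position: [0.4704, -0.1766, 0.2516]
eef_rot: [-2.585, -1.774, -0.005]
wrist_force: [4.9, 3.2, -7.8]
opening: 0.0214
gripper_force: 35.0
```

jog_arm(
  dp=[
    [-0.044, 0.014, 0],
    [-0.082, 0.039, 0],
    [-0.113, 0.073, 0],
    [-0.135, 0.113, 0],
    [-0.144, 0.158, 0],
    [-0.142, 0.204, 0],
    [-0.128, 0.248, 0],
    [-0.103, 0.287, 0],
  ],
  dr=[
    [0, 0, 0],
    [0, 0, 0],
    [0, 0, 0],
    [0, 0, 0],
    [0, 0, 0],
    [0, 0, 0],
    [0, 0, 0],
    [0, 0, 0],
  ],
)

```text
time: 14.8
position: [0.5255, -0.2307, 0.2515]
eef_rot: [-2.589, -1.767, 0.01]
wrist_force: [-5.6, 2.7, 2.1]
opening: 0.0212
gripper_force: 35.0
```

jog_arm(
  dp=[
    [0.034, 0.031, 0],
    [0.075, 0.052, 0],
    [0.12, 0.062, 0],
    [0.166, 0.06, 0],
    [0.209, 0.046, 0],
    [0.248, 0.021, 0],
    [0.279, -0.013, 0],
    [0.3, -0.054, 0],
  ],
  dr=[
    [0, 0, 0],
    [0, 0, 0],
    [0, 0, 0],
    [0, 0, 0],
    [0, 0, 0],
    [0, 0, 0],
    [0, 0, 0],
    [0, 0, 0],
  ],
)

```text
time: 15.6
position: [0.5415, -0.1548, 0.2516]
eef_rot: [-2.592, -1.773, 0.002]
wrist_force: [-1.7, -7.0, -3.7]
opening: 0.0215
gripper_force: 35.0
```

```bash
python3 - <<'E'
from h import *
circ(48.9,1,15,n=0)
E
```

```text
[ 0.5415 -0.1548  0.2516] [-1.7 -7.  -3.7] 0.021534955573826925 34.99860720243305 r,ang 0.0441 48.9
```

One turn commanded and tracking exactly. Repeat.

jog_arm(
  dp=[
    [0.01, -0.045, 0],
    [0.008, -0.091, 0],
    [-0.006, -0.135, 0],
    [-0.031, -0.173, 0],
    [-0.065, -0.204, 0],
    [-0.106, -0.225, 0],
    [-0.151, -0.235, 0],
    [-0.197, -0.233, 0],
  ],
  dr=[
    [0, 0, 0],
    [0, 0, 0],
    [0, 0, 0],
    [0, 0, 0],
    [0, 0, 0],
    [0, 0, 0],
    [0, 0, 0],
    [0, 0, 0],
  ],
)

```text
time: 16.4
position: [0.4705, -0.176, 0.2517]
eef_rot: [-2.585, -1.775, -0.006]
wrist_force: [2.8, 3.3, -9.6]
opening: 0.0214
gripper_force: 35.0
```

jog_arm(
  dp=[
    [-0.044, 0.014, 0],
    [-0.082, 0.039, 0],
    [-0.113, 0.073, 0],
    [-0.135, 0.113, 0],
    [-0.144, 0.158, 0],
    [-0.142, 0.204, 0],
    [-0.128, 0.248, 0],
    [-0.103, 0.287, 0],
  ],
  dr=[
    [0, 0, 0],
    [0, 0, 0],
    [0, 0, 0],
    [0, 0, 0],
    [0, 0, 0],
    [0, 0, 0],
    [0, 0, 0],
    [0, 0, 0],
  ],
)

```text
time: 17.2
position: [0.5257, -0.2307, 0.2515]
eef_rot: [-2.589, -1.767, 0.009]
wrist_force: [-5.6, 3.7, -1.2]
opening: 0.0218
gripper_force: 35.0
```

jog_arm(
  dp=[
    [0.034, 0.031, 0],
    [0.075, 0.052, 0],
    [0.12, 0.062, 0],
    [0.166, 0.06, 0],
    [0.209, 0.046, 0],
    [0.248, 0.021, 0],
    [0.279, -0.013, 0],
    [0.3, -0.054, 0],
  ],
  dr=[
    [0, 0, 0],
    [0, 0, 0],
    [0, 0, 0],
    [0, 0, 0],
    [0, 0, 0],
    [0, 0, 0],
    [0, 0, 0],
    [0, 0, 0],
  ],
)

```text
time: 18.0
position: [0.5415, -0.1548, 0.2516]
eef_rot: [-2.592, -1.773, 0.002]
wrist_force: [-1.2, -7.9, -5.9]
opening: 0.0213
gripper_force: 35.0
```

```bash
python3 - <<'E'
from h import *
circ(48.9,1,5,n=5)
s=state();g=s["position"]+Rn.from_rotvec(s["eef_rot"]).apply([0,0,.065]);v=g[:2]-[.5125,-.188];print("\ngrasp ang",g,np.degrees(np.arctan2(v[1],v[0])))
E
```

```text
[ 0.5415 -0.1548  0.2516] [-1.2 -7.9 -5.9] 0.02131409448240844 34.998188585741445 r,ang 0.0441 48.9
[0.005, -0.015, 0.0], [0.008, -0.03, 0.0], [0.01, -0.045, 0.0], [0.01, -0.06, 0.0], [0.01, -0.076, 0.0], 
grasp ang [ 0.54135986 -0.1547539   0.18664182] 49.03980966468031
```

jog_arm(
  dp=[
    [0.003, -0.01, 0],
    [0.006, -0.02, 0],
    [0.008, -0.03, 0],
    [0.01, -0.045, 0],
    [0.01, -0.06, 0],
    [0.01, -0.06, 0],
    [0.01, -0.06, 0],
    [0.01, -0.06, 0],
  ],
  dr=[
    [0, 0, 0],
    [0, 0, 0],
    [0, 0, 0],
    [0, 0, 0],
    [0, 0, 0],
    [0, 0, 0],
    [0, 0, 0],
    [0, 0, 0],
  ],
)

```text
time: 18.8
position: [0.5284, -0.1471, 0.2516]
eef_rot: [-2.591, -1.772, 0.001]
wrist_force: [-0.8, -6.2, -7.0]
opening: 0.0218
gripper_force: 35.0
```

jog_arm(
  dp=[
    [0, 0, 0],
    [0, 0, 0],
    [0, 0, 0],
    [0, 0, 0],
    [0, 0, 0],
    [0, 0, 0],
    [0, 0, 0],
    [0, 0, 0],
  ],
  dr=[
    [0, 0, 0],
    [0, 0, 0],
    [0, 0, 0],
    [0, 0, 0],
    [0, 0, 0],
    [0, 0, 0],
    [0, 0, 0],
    [0, 0, 0],
  ],
)

```text
time: 19.6
position: [0.5284, -0.1471, 0.2516]
eef_rot: [-2.591, -1.772, 0.001]
wrist_force: [-0.9, -4.8, -6.9]
opening: 0.0218
gripper_force: 35.0
```

```bash
python3 - <<'E'
from h import *
circ(68.9,1,5,n=3)
s=state();g=s["position"]+Rn.from_rotvec(s["eef_rot"]).apply([0,0,.065]);v=g[:2]-[.5125,-.188];print("\ngrasp ang",g,np.degrees(np.arctan2(v[1],v[0])),s["joint_velocities"].round(3))
cv2.imwrite("pics/side9.png",cv2.resize(capture("side")[200:430,200:400,::-1],None,fx=2.5,fy=2.5))
E
```

```text
[ 0.5284 -0.1471  0.2516] [-0.9 -4.8 -6.9] 0.021769095245905798 34.99843548168428 r,ang 0.0439 68.7
[-0.001, -0.015, 0.0], [-0.003, -0.031, 0.0], [-0.006, -0.046, 0.0], 
grasp ang [ 0.52828574 -0.14703004  0.18660826] 68.92831083359755 [-0.001  0.     0.     0.     0.    -0.001  0.001]
```

View pics/side9.png

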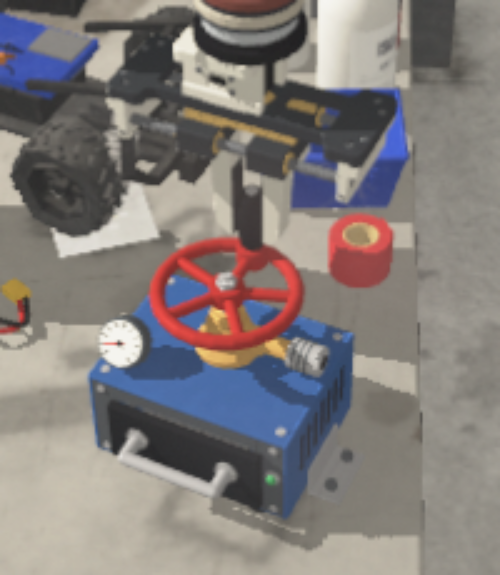

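The grip, at crop (250,215), is held at the back (+x) side. The drawer is flush, the wheel is at rest within about 2° of two turns from the stop, and the bystanders haven't moved. Handing in.

```bash
python3 -c "from station import *;print(sign_off())"
```

```text
the job is handed in; nothing more can be done
None
```

I pushed the drawer home until it seated, closed the valve on its stop, backed it off two turns (within about 2° by arm position), and handed in at about 20 s still holding the crank grip at 35 N; the sign-off gave no verdict.

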